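# Select the marked speed on the bottle roller's gearbox

### The arm

A 7-joint arm with a two-finger parallel gripper is mounted at the origin on the work surface. World frame = base frame: x ahead of the robot, y to its left, z up, the work surface at z = 0. Lengths are in m, angles in rad, forces in N, time in s.
With the tool pointing down it reaches from about 0.425 to 0.875 m from the base axis. Payload 4.7 kg.
Tool frame: the origin (TCP) lies midway between the tips of the shut fingers; the grasp point (between the pads) lies 19 mm behind it; z points along the fingers, y is the line along which they close (so a half turn about z gives the same grasp; the last joint's range is limited). The gripper opens to 85 mm and grips with 20 to 120 N. Pads are 22 mm wide; open, the fingers measure 114 mm over their backs; the gripper's body (76 mm by 85 mm) begins 54 mm behind the grasp point. The pads swing forward as they close: fully open they stand 13 mm farther back than shut.
Start: joints at [1.314, 0.321, -0.07, 1.45, 0.023, 1.371, -0.057], TCP at [0.174, -0.626, 0.231] pointing down, gripper open.
Joint ranges: [-2.86, 2.86], [-0.3, 2.09], [-1.38, 1.24], [0.06, 2.45], [-1.56, 4.7], [0.09, 2.05], [-2.69, 2.69]. Speed limits (rad/s): [2.57, 2.57, 3.14, 3.14, 3.14, 3.14, 3.14].

### API

Orientations are given as a rotation vector (axis times angle).
In Python, from workcell import sense, viewer, order gives the robot as it stands.
- The arm moves only by the tool carry_out, never from a script. Its argument "plan" is a list of rows, each a list of 5 numbers: the closure, from -1 (fully open) to 1 (shut), so that 0 is half open, then the shift along the tool's x, y, z each as a share of 30 cm, from -1 to 1, then the turn about the tool's z as a share of 90 degrees, from -1 to 1. In form: [[grip, dx, dy, dz, roll], ...]. A call has 1 to 5 rows; each row is the pose to reach, as a shift and turn from the pose commanded when the call began, along the tool's axes at that moment; what a row does not reach only later rows make up. A row lasts 1/10 s, in which the tool goes at most 50 mm and 8.59 degrees, less where a joint would pass 70% of its speed; a pose out of reach is approached as far as the arm can. A call with a number of a shift or a turn outside -1 to 1 is refused whole. A call with a gripper value outside its range is refused whole. The fingers move at their own pace and stop on an object; "newtons" is the grip in N (left out, the last holds). Time passes only in rows, so rows that repeat a pose let the fingers close. It gives the time, the measured TCP pose, the force, the opening and the grip force at its end, in the units of the state.
- sense(): the state, without advancing time (a new reading comes with each control period).
- viewer.capture(name): name is "scene" or "top" or "wrist"; returns a dict with "color" (480x640x3 uint8, blue, green, red), "fov_y" (degrees; the focal length in pixels is half the picture's height over the tangent of half this angle, whatever the lens; pixels are square), "cx", "cy" (the principal point, pixels), "position" and "rotation" of the camera in the world. Camera axes: x right, y down, z forward; pixel columns grow to the right and rows downward; lengths in m; the calibration is good to about 2 mm. A picture is of the moment at which its call begins. There is no depth.
- order.hand_in(): hands the job in; it is judged then, once.
The state is a dict: "clock": time; "joint_pos": joint angles; "joint_velocities": joint speeds; "effort": joint torques, N m; "tool_pos": TCP position; "tool_rot": TCP orientation; "ft_force": force on the tool from outside, world axes, zero at the start; "ft_torque": the same for the moment, N m; "gripper_width": finger opening in m; "gripper_force": force on a finger pad.
Only numpy, scipy, OpenCV 4.12 (cv2) and the standard library are available. Lean on these libraries where they do the work, as an engineer would, in place of code of your own. Each camera call takes 0.05 s, during which the arm holds its last target. There are 200 camera calls.

### The job

Push the bottle roller's gear lever through the H-shaped gate, out of the slot it stands in and across to the slot end marked by the upright pin, until it is fully home there. Only push the knob with the fingertips or the outside of the fingers; do not grip it. Leave the bottles, the beaker and the spatula around it where they are.

Things in the scene. Friction and masses are not known exactly. Their poses are not given: they have to be found in the camera images.
- machine: White bench-top bottle roller, fixed, turned up to 0.45 rad. Origin on the bench under the middle of its gearbox (180 x 170 mm, 100 mm high, topped by a grey gate plate, top face 120 mm above the bench). Own x points away from the robot, y to the left. On its -y side, to y = -375 mm, a roller bed with a lying brown bottle, 128 mm high; on its +x side a motor, 88 mm high, stands out 50 mm.
- gate_centre (a point): Centre of the H-gate on the plate's top face, axes as the machine's. Two slots along x, left (+y) and right (-y), joined at mid-length by a cross channel along y (neutral). Their ends are the four positions: near-left, far-left, near-right, far-right (near = -x). Two fixed tongues between the slots let the lever across only in neutral.
- knob (a point): Centre of the lever's black knob, a flat-sided block 30 x 30 mm, 50 mm tall, on a 10 mm stem that swings about a pivot on the gate's axis 20 mm above the bench, 150 mm below this point. Home in a slot it is 39 mm in x and 36 mm in y from the gate centre, 160 mm above the bench. Moves at about 2 N, no spring, stays where left. Starts anywhere along the left slot.
- cross (a joint): Lever's swing to the left (+, machine y) and right (-), rad; stops at +-0.265, about +-0.25 in the slots. Knob y = 150 mm x sin(cross) x cos(shift) in the machine frame. The lever can go into a slot, past the tongues, only when the knob's y is at least about 35 mm to that side (the stop lies at 39 mm).
- shift (a joint): Lever's swing away from the robot (+, machine x) and back (-), rad; 0 is neutral, stops at +-0.26, which is fully home. Knob x = 150 mm x sin(shift) in the machine frame. The lever can go across only while the knob's x is within about 4 mm of 0.
- marker: Upright plain steel pin, 14 mm thick, 26 mm tall, fixed on the gate plate just outside the end of the wanted slot (68 mm in x and 36 mm in y from the gate centre, machine frame); origin at its foot, on the plate. The other three slot ends have flat steel plugs 14 mm across, 4 mm high. The pin is always at the near or far end of the right slot; the lever starts in the left one.
- reagent: Small brown reagent bottle, 60 mm thick, 125 mm tall, standing loose on the machine's left; origin under its centre. To be left alone.
- beaker: Glass beaker, 68 mm wide, 85 mm tall, standing loose on the machine's left, nearer the robot; origin under its centre. To be left alone.
- washbottle: White plastic bottle with a red cap, 56 mm thick, 130 mm tall, standing loose farther out on the machine's left; origin under its centre. To be left alone.
- spatula: Spatula, 170 mm long, lying loose on the bench on the robot's side of the roller bed; origin near its middle. To be left alone.

How it is judged:
By the outcome, as a careful person would: the job done as asked, in the order asked, and still so for the second after the job is handed in, with the robot touching nothing.
It also fails if it takes over 46 s, if anything falls off the work surface, if the arm or the gripper's body presses on something with over 40 N, if the wrist force passes 120 N, or if a joint passes its speed limit or range.

## Working session

There is one attempt and no reset: what is moved stays moved. The work goes in short steps, Python scripts to look and compute and a tool call to move; the robot and the scene stay as the last step left them, time stands still between calls to the robot, and variables do not carry over. Pictures are saved under pics/ and viewed, at most 10 in all, crops included, and the job is handed in when it is done.

Besides the shell and the picture viewer there is one more tool, called as a command line: name --pt "numbers of a row" for each row, then --argument value for the rest. carry_out: Moves the arm, as the interface text tells. Its arguments: {"type":"object","properties":{"plan":{"type":"array"},"newtons":{"type":"number"}},"required":["plan"]}

```bash
mkdir -p pics; cat > h.py <<'E'
import numpy as np, cv2
from scipy.spatial.transform import Rotation as R
from workcell import sense, viewer, order
def cap(n,f=None):
    c=viewer.capture(n)
    if f: cv2.imwrite('pics/'+f,c['color'])
    return c
def ray(c,u,v):
    f=240/np.tan(np.radians(c['fov_y'])/2)
    Rm=np.array(c['rotation']); 
    if Rm.shape!=(3,3): Rm=R.from_rotvec(Rm).as_matrix()
    return np.array(c['position']),Rm@np.array([(u-c['cx'])/f,(v-c['cy'])/f,1])
def onz(c,u,v,z):
    p,d=ray(c,u,v); return p+d*(z-p[2])/d[2]
def proj(c,P):
    f=240/np.tan(np.radians(c['fov_y'])/2)
    q=np.array(c['rotation']).T@(np.array(P)-np.array(c['position']))
    return f*q[0]/q[2]+c['cx'],f*q[1]/q[2]+c['cy']
def tri(c1,uv1,c2,uv2):
    p,d=ray(c1,*uv1);q,e=ray(c2,*uv2);d/=np.linalg.norm(d);e/=np.linalg.norm(e)
    s=np.linalg.lstsq(np.c_[d,-e],q-p,rcond=None)[0]
    a,b=p+s[0]*d,q+s[1]*e; return (a+b)/2,np.linalg.norm(a-b)
E
python3 - <<'E'
from h import *
import pickle
for n in('scene','top'):
    c=cap(n,n+'0.png'); pickle.dump(c,open(n+'.pkl','wb')); print(n,c['position'],c['rotation'],c['fov_y'],c['cx'],c['cy'])
s=sense();print(s['tool_pos'],s['tool_rot'],s['clock'],s['gripper_width'])
E
```

```text
scene [1.17652983 0.10201546 0.6022579 ] [-1.62406902 -1.70590858  0.85261025] 54.86735865029966 327.6076289739566 239.36860797009828
top [0.39112119 0.0769771  0.98194937] [-2.14488732  2.13947015 -0.18523058] 57.00397905335905 328.9846689476484 238.68914895326608
[ 0.17366717 -0.6258668   0.23032185] [-3.11116098e+00 -4.23823548e-01  5.55639359e-04] 0.1 0.08553044265633382
```

View pics/scene0.png

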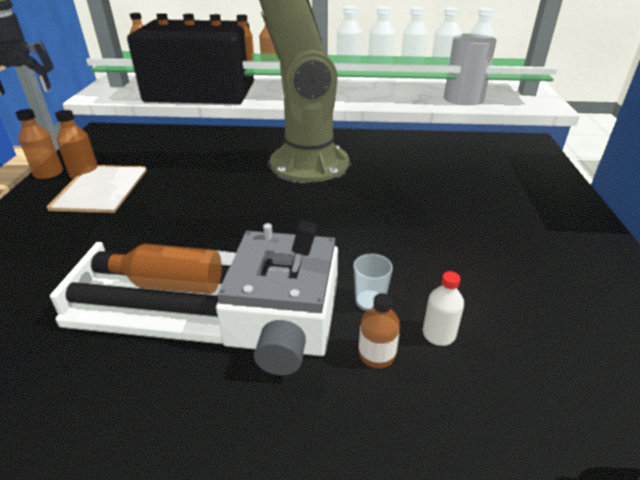

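View pics/top0.png

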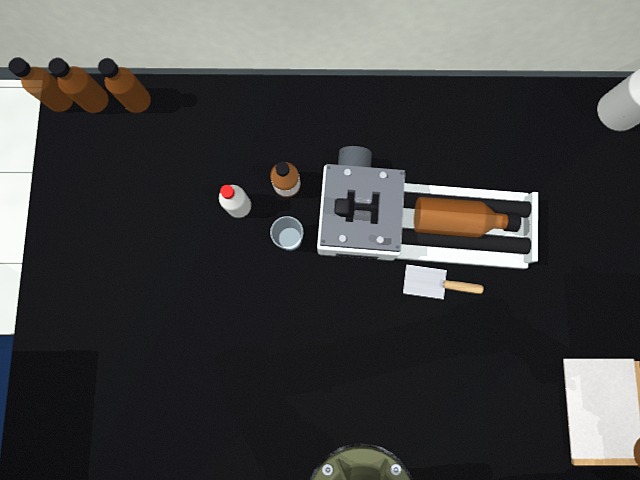

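The scene view shows the upright pin at about (267,229), which is the near-right end. The knob is in the left slot at about (306,236) in that view and (342,207) in the top view. The plugs in the top view are near (347,172), (383,175) and (342,238), with the pin at (380,240).

```bash
sed -i "s/q=np.array(c\['rotation'\]).T@/q=R.from_rotvec(c['rotation']).as_matrix().T@/" h.py
python3 - <<'E'
from h import *
import pickle
t=pickle.load(open('top.pkl','rb'));s=pickle.load(open('scene.pkl','rb'))
def blob(c,u,v,r=7):
    g=cv2.cvtColor(c['color'],cv2.COLOR_BGR2GRAY)[v-r:v+r+1,u-r:u+r+1].astype(float)
    w=np.clip(g-np.median(g)-25,0,None); yy,xx=np.mgrid[-r:r+1,-r:r+1]
    return u+(w*xx).sum()/w.sum(), v+(w*yy).sum()/w.sum()
P={}
for n,a in dict(fl=(347,172),fr=(383,175),nl=(342,238)).items():
    b=blob(t,*a);P[n]=onz(t,*b,.124);print(n,np.round(b,1),P[n].round(4), 'in scene',np.round(proj(s,P[n]),1))
print('fl tri',tri(t,blob(t,347,172),s,blob(s,294,293)))
print('fr tri',tri(t,blob(t,383,175),s,blob(s,248,289)))
gc=(P['nl']+P['fr'])/2; x=P['fl']-P['nl'];y=P['fl']-P['fr']
print('gc',gc,np.linalg.norm(x),np.linalg.norm(y),'yaw',np.arctan2(x[1],x[0]),np.arctan2(-y[0],y[1]))
yaw=np.arctan2(x[1],x[0]);c,sn=np.cos(yaw),np.sin(yaw);M=np.array([[c,-sn],[sn,c]])
print('pin',blob(t,380,240),[proj(t,np.r_[gc[:2]+M@[-.068,-.036],z]) for z in(.12,.146)])
for sh in(-.26,-.13,0,.13,.26):
    k=gc[:2]+M@[.15*np.sin(sh),.036]; z=.02+.15*np.cos(sh)*np.cos(.25)
    print(sh,k.round(3),np.round(proj(t,np.r_[k,z]),0),np.round(proj(s,np.r_[k,z]),0))
cv2.imwrite('pics/c.png',np.hstack([cv2.resize(t['color'][155:265,310:420],(400,400),interpolation=2),cv2.resize(s['color'][215:315,220:345],(400,320),interpolation=2).repeat(1,0) if 0 else cv2.resize(s['color'][210:310,230:330],(400,400),interpolation=2)]))
E
```

```text
fl [347.  171.6] [0.6682 0.0315 0.124 ] in scene [294.1 292.6]
fr [382.6 174.6] [ 0.6624 -0.0403  0.124 ] in scene [247.4 288.2]
nl [342.  237.9] [0.5327 0.0421 0.124 ] in scene [308.2 239.3]
fl tri (array([0.66796087, 0.03168357, 0.12466713]), np.float64(0.0003022668884469285))
fr tri (array([ 0.66222027, -0.03993555,  0.12453848]), np.float64(0.0005114293270600844))
gc [0.59758503 0.00089973 0.124     ] 0.13586466500625297 0.07199323617915959 yaw -0.07785928081104407 -0.08005302143111874
pin (np.float64(379.6316928069227), np.float64(239.2136289886425)) [(np.float64(378.20965529055434), np.float64(241.17930378145806)), (np.float64(379.8499255080168), np.float64(239.07469281463455))]
-0.26 [0.562 0.04 ] [344. 220.] [305. 232.]
-0.13 [0.581 0.038] [345. 209.] [303. 237.]
0 [0.6   0.037] [346. 199.] [301. 244.]
0.13 [0.62  0.035] [346. 190.] [299. 252.]
0.26 [0.639 0.034] [347. 180.] [297. 261.]
```

View pics/c.png

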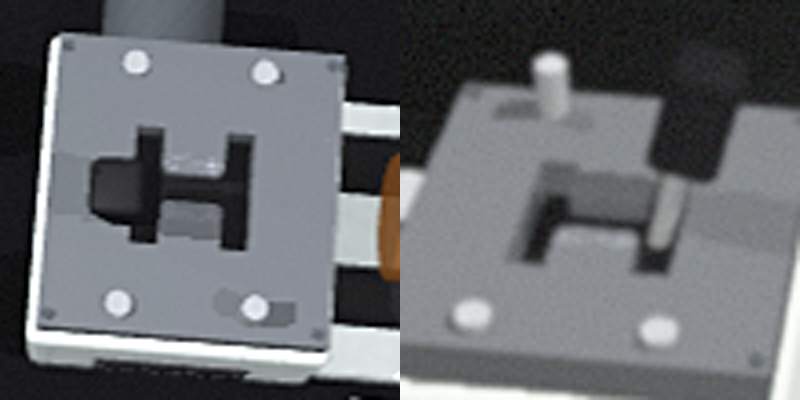

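```bash
cat >> h.py <<'E'
GC=np.array([.5976,.0009]);YAW=-.079
M=np.array([[np.cos(YAW),-np.sin(YAW)],[np.sin(YAW),np.cos(YAW)]])
def state():
    s=sense(); p=np.array(s['tool_pos']); Rm=R.from_rotvec(s['tool_rot']).as_matrix()
    return s,p,Rm
def go(mx,my,z):
    s,p,Rm=state(); t=np.r_[GC+M@[mx,my],z]
    print('mach',(M.T@(p[:2]-GC)).round(4),p[2].round(4),'force',(M.T@np.array(s['ft_force'])[:2]).round(1),'t',s['clock'])
    a=np.arctan2(Rm[1,0],Rm[0,0]); print('shares',(Rm.T@(t-p)/.3).round(3),'roll',round(-np.degrees(YAW-a)/90,3))
E
python3 -c "
from h import *
go(-.068,.037,.23)"
```

```text
mach [-0.3731 -0.6583] 0.2303 force [0.  0.4] t 0.1
shares [ 1.75  -1.829  0.004] roll 0.223
```

carry_out --pt "1 0.87 -0.91 0 0" --pt "1 0.87 -0.91 0 0" --pt "1 0.87 -0.91 0 0" --pt "1 0.87 -0.91 0 0" --pt "1 0.87 -0.91 0 0"

```text
clock: 0.6
tool_pos: [0.2925, -0.4039, 0.2309]
tool_rot: [-3.113, -0.424, 0.001]
ft_force: [0.6, 0.2, 0.5]
gripper_width: 0.0123
gripper_force: 0.0
```

carry_out --pt "1 0.6 -0.63 0 0.22" --pt "1 0.6 -0.63 0 0.22" --pt "1 0.6 -0.63 0 0.22" --pt "1 0.6 -0.63 0 0.22" --pt "1 0.6 -0.63 0 0.22"

```text
clock: 1.1
tool_pos: [0.4066, -0.19, 0.2311]
tool_rot: [3.139, -0.118, -0.0]
ft_force: [0.4, 0.0, -0.8]
gripper_width: -0.0001
gripper_force: 0.0
```

```bash
python3 -c "
from h import *
go(-.068,.037,.23)"
```

```text
mach [-0.1753 -0.2053] 0.2311 force [0.4 0.1] t 1.1
shares [ 0.361 -0.806  0.003] roll 0.002
```

carry_out --pt "1 0.36 -0.805 0 0" --pt "1 0.36 -0.805 0 0" --pt "1 0.36 -0.805 0 0" --pt "1 0.36 -0.805 0 0" --pt "1 0.36 -0.805 0 0"

```text
clock: 1.6
tool_pos: [0.5255, 0.0297, 0.2313]
tool_rot: [3.139, -0.118, 0.001]
ft_force: [0.5, -0.7, 0.3]
gripper_width: 0.0003
gripper_force: 0.0
```

carry_out --pt "1 0 0 0 0" --pt "1 0 0 0 0" --pt "1 0 0 0 0"

```text
clock: 1.9
tool_pos: [0.5246, 0.0266, 0.2308]
tool_rot: [3.138, -0.12, -0.002]
ft_force: [-0.6, 0.0, 0.5]
gripper_width: -0.0001
gripper_force: 0.0
```

```bash
python3 -c "
from h import *
go(-.068,.037,.145)
a=cap('scene')['color'][180:330,200:400];b=cap('wrist')['color']
cv2.imwrite('pics/a.png',np.hstack([cv2.resize(a,(400,300)),cv2.resize(b,(400,300))]))"
```

```text
mach [-0.0748  0.0199] 0.2308 force [-0.6 -0. ] t 1.9
shares [ 0.023 -0.057  0.286] roll 0.002
```

View pics/a.png

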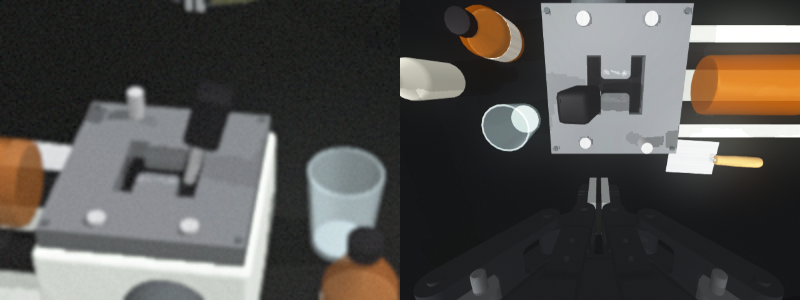

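The wrist view shows the closed fingers at (598,190), clear of the knob at (578,105) and in front of the machine. Next I'll shift left and go down.

carry_out --pt "1 0.02 -0.057 0.0 0" --pt "1 0.02 -0.057 0.15 0" --pt "1 0.02 -0.057 0.286 0" --pt "1 0.02 -0.057 0.286 0" --pt "1 0.02 -0.057 0.286 0"

```text
clock: 2.5
tool_pos: [0.5322, 0.0437, 0.146]
tool_rot: [3.139, -0.12, -0.001]
ft_force: [0.1, 0.8, 1.3]
gripper_width: -0.0002
gripper_force: 0.0
```

```bash
python3 -c "
from h import *
go(-.026,.037,.145)
c=cap('scene');P=state()[1];print(proj(c,P));a=c['color'][180:330,200:400];b=cap('wrist')['color'][60:360,120:520]
cv2.imwrite('pics/b.png',np.hstack([cv2.resize(a,(400,300)),b]))"
```

```text
mach [-0.0685  0.0375] 0.146 force [0.1 0.8] t 2.5
shares [0.142 0.002 0.003] roll 0.002
(np.float64(309.1093323025829), np.float64(228.55211416135697))
```

View pics/b.png

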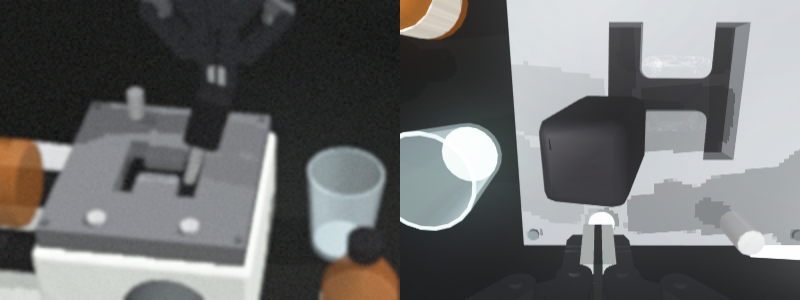

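The fingers now stand just on the robot side of the knob, clear of the beaker and the pin. I'll push toward neutral.

carry_out --pt "1 0.04 0 0 0" --pt "1 0.07 0 0 0" --pt "1 0.1 0 0 0" --pt "1 0.128 0 0 0" --pt "1 0.128 0 0 0"

```text
clock: 3.1
tool_pos: [0.5719, 0.0418, 0.1453]
tool_rot: [-3.138, 0.118, -0.0]
ft_force: [-0.5, -0.7, 0.2]
gripper_width: 0.0001
gripper_force: 0.0
```

```bash
python3 -c "
from h import *
go(-.026,.037,.145)
c=cap('scene');a=c['color'][180:330,200:400];w=cap('wrist');b=w['color'][60:360,120:520]
for q in ([-.0,.037],[0,-.037],[.068,.036]): print(q,np.array(proj(w,np.r_[GC+M@q,.12]))-[120,60]+[400,0])
cv2.imwrite('pics/d.png',np.hstack([cv2.resize(a,(400,300)),b]))"
```

```text
mach [-0.0289  0.0387] 0.1453 force [-0.5 -0.8] t 3.1
shares [0.01  0.006 0.001] roll 0.002
[-0.0, 0.037] [601.88594748 167.91271946]
[0, -0.037] [743.76108872 168.40223544]
[0.068, 0.036] [605.16010352  25.65942206]
```

View pics/d.png

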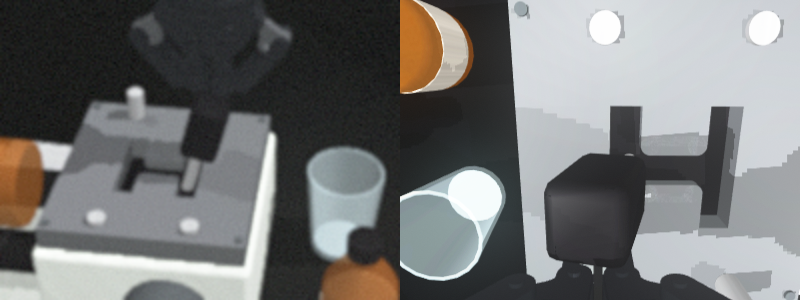

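```bash
python3 -c "
from h import *
w=cap('wrist')
print(w['position'])
for (u,v,z) in [(547,190,.193),(630,192,.186),(622,262,.186),(588,155,.139),(643,155,.136)]:
  p=onz(w,u-400+120,v+60,z); print((M.T@(p[:2]-GC)).round(4))
g=cv2.cvtColor(w['color'],cv2.COLOR_BGR2GRAY); print(g[200:340:3,310])"
```

```text
[0.64709118 0.03660421 0.28755792]
[0.0131 0.0545]
[0.0101 0.0288]
[-0.0157  0.0308]
[0.0111 0.0437]
[0.0104 0.0181]
[184 184 182 182 102  47  46  45  45  43  41  41  41  40  41  45  49  57
  64  68  69  70  69  67  65  64  62  61  60  56  56  56  54  54  54  53
  51  52  50  48  48  59 203  83  43  45  43]
```

The knob's far face is at machine x of about +11 mm, so the knob is about 4 mm short of neutral. I'll push 3 to 4 mm more.

carry_out --pt "1 0.006 0 0 0" --pt "1 0.012 0 0 0" --pt "1 0.012 0 0 0" --pt "1 0.012 0 0 0"

```text
clock: 3.65
tool_pos: [0.5741, 0.0416, 0.1455]
tool_rot: [3.139, -0.117, -0.0]
ft_force: [-1.0, 0.2, 0.3]
gripper_width: -0.0004
gripper_force: 0.0
```

```bash
python3 -c "
from h import *
w=cap('wrist');go(-.06,.037,.23)
g=cv2.cvtColor(w['color'],cv2.COLOR_BGR2GRAY)
for u in (310,325,340):
  col=g[180:300,u].astype(int); v=180+np.argmin(np.diff(col[:60])); print(u,v,[(M.T@(onz(w,u,v,z)[:2]-GC)).round(4) for z in(.136,.139)])"
```

```text
mach [-0.0266  0.0387] 0.1455 force [-0.7 -0.5] t 3.7
shares [-0.111  0.005 -0.282] roll 0.003
310 216 [array([0.0129, 0.0427]), array([0.0136, 0.0427])]
325 216 [array([0.0129, 0.0357]), array([0.0137, 0.0358])]
340 217 [array([0.0125, 0.0287]), array([0.0132, 0.0289])]
```

carry_out --pt "1 -0.1 0 0 0" --pt "1 -0.1 0 -0.1 0" --pt "1 -0.1 0 -0.26 0" --pt "1 -0.1 -0.16 -0.26 0" --pt "1 -0.1 -0.16 -0.26 0"

```text
clock: 4.2
tool_pos: [0.5483, 0.0989, 0.2258]
tool_rot: [-3.135, 0.105, -0.007]
ft_force: [-0.8, 0.4, -0.2]
gripper_width: -0.0001
gripper_force: 0.0
```

```bash
python3 -c "
from h import *
go(0,.087,.163)"
```

```text
mach [-0.0569  0.0938] 0.2258 force [-0.8  0.3] t 4.2
shares [0.189 0.026 0.21 ] roll 0.008
```

carry_out --pt "1 0.1 0 0 0" --pt "1 0.189 0 0 0" --pt "1 0.189 0 0.1 0" --pt "1 0.189 0 0.21 0" --pt "1 0.189 0 0.21 0"

```text
clock: 4.7
tool_pos: [0.6014, 0.0867, 0.1556]
tool_rot: [3.139, -0.116, -0.014]
ft_force: [0.2, 1.0, -0.7]
gripper_width: -0.0002
gripper_force: 0.0
```

carry_out --pt "1 0 0 0 0" --pt "1 0 0 0 0"

```text
clock: 4.9
tool_pos: [0.6054, 0.0879, 0.1624]
tool_rot: [-3.139, 0.117, -0.004]
ft_force: [0.3, 1.1, 0.5]
gripper_width: -0.0004
gripper_force: 0.0
```

```bash
python3 -c "
from h import *
go(0,-.015,.163)
c=cap('scene');a=c['color'][180:330,200:400];w=cap('wrist');b=w['color'][100:400,120:520]
cv2.imwrite('pics/e.png',np.hstack([cv2.resize(a,(400,300)),b]))"
```

```text
mach [0.0009 0.0873] 0.1624 force [0.3 1.1] t 4.9
shares [-0.005  0.341 -0.002] roll 0.003
```

View pics/e.png

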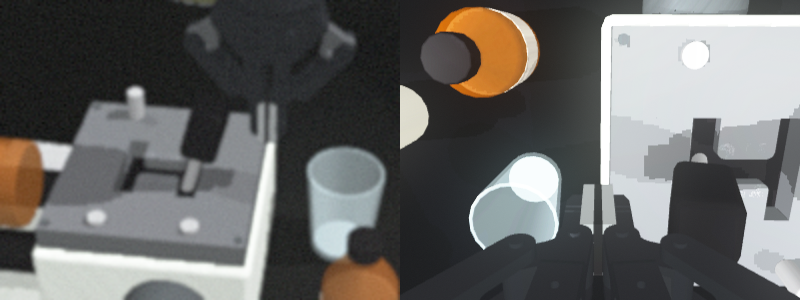

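The fingers stand left of the knob, and nothing else is near them. I'll push right through neutral with the tips slightly higher.

carry_out --pt "1 -0.002 0.04 -0.02 0" --pt "1 -0.002 0.08 -0.02 0" --pt "1 -0.002 0.12 -0.02 0" --pt "1 -0.002 0.16 -0.02 0" --pt "1 -0.002 0.2 -0.02 0"

```text
clock: 5.5
tool_pos: [0.5993, 0.0261, 0.1666]
tool_rot: [3.139, -0.119, 0.0]
ft_force: [0.5, 1.3, 0.6]
gripper_width: 0.0
gripper_force: 0.9
```

carry_out --pt "1 0 0.03 0 0" --pt "1 0 0.06 0 0" --pt "1 0 0.06 0 0"

```text
clock: 5.8
tool_pos: [0.5978, 0.0071, 0.166]
tool_rot: [3.138, -0.122, -0.001]
ft_force: [-0.1, 0.4, 0.0]
gripper_width: -0.0001
gripper_force: 0.0
```

```bash
python3 -c "
from h import *
go(0,-.015,.163)
c=cap('scene');a=c['color'][180:330,200:400];w=cap('wrist');b=w['color'][100:400,120:520]
cv2.imwrite('pics/f.png',np.hstack([cv2.resize(a,(400,300)),b]))"
```

```text
mach [-0.0003  0.0062] 0.166 force [-0.1  0.3] t 5.8
shares [0.001 0.071 0.01 ] roll 0.001
```

View pics/f.png

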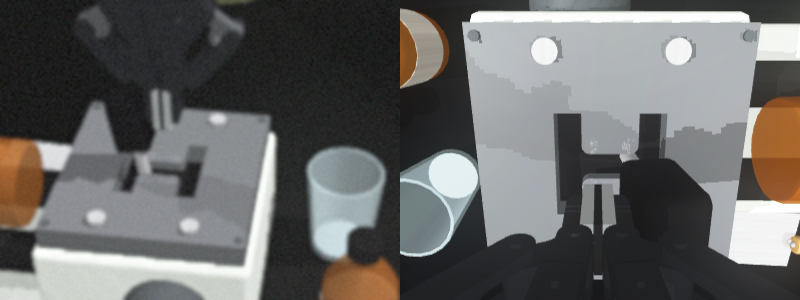

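The lever has crossed most of the way. Its stem is now near the right slot at about (625,158). I'll push on to the cross stop.

carry_out --pt "1 0 0.02 0 0" --pt "1 0 0.035 0 0" --pt "1 0 0.045 0 0" --pt "1 0 0.045 0 0"

```text
clock: 6.3
tool_pos: [0.5969, -0.0044, 0.1663]
tool_rot: [3.139, -0.118, -0.001]
ft_force: [-0.3, 0.0, -0.2]
gripper_width: -0.0002
gripper_force: 0.0
```

carry_out --pt "1 0 0.007 0 0" --pt "1 0 0.013 0 0" --pt "1 0 0.013 0 0"

```text
clock: 6.6
tool_pos: [0.5967, -0.0079, 0.1665]
tool_rot: [3.139, -0.118, -0.0]
ft_force: [-0.3, 1.4, 0.2]
gripper_width: -0.0
gripper_force: 0.2
```

```bash
python3 -c "
from h import *
go(0,-.02,.166)
w=cap('wrist');b=w['color'][100:400,120:520]
c=cap('scene');a=c['color'][180:330,200:400]
for q in ([0,.036],[0,-.036]): print(np.array(proj(w,np.r_[GC+M@q,.12]))-[120,100]+[400,0])
cv2.imwrite('pics/g.png',np.hstack([cv2.resize(a,(400,300)),b]))"
```

```text
mach [-0.0002 -0.0089] 0.1665 force [-0.4  1.4] t 6.6
shares [0.    0.037 0.002] roll 0.003
[524.25861187 164.60708703]
[642.68780932 164.93502955]
```

View pics/g.png

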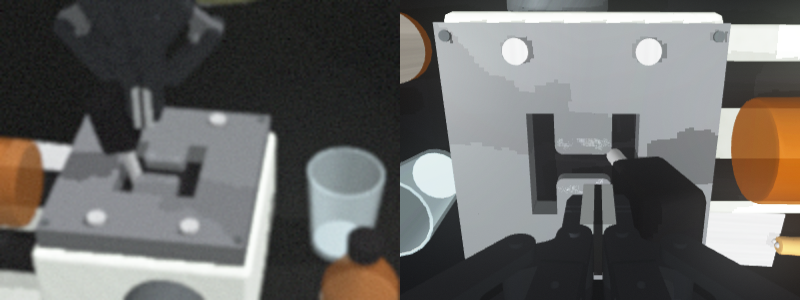

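The stem is near the right slot but not yet at the stop. I'll continue in small steps until the force rises.

carry_out --pt "1 0 0.007 0 0" --pt "1 0 0.013 0 0" --pt "1 0 0.013 0 0"

```text
clock: 7.0
tool_pos: [0.5964, -0.0119, 0.1664]
tool_rot: [3.139, -0.118, -0.0]
ft_force: [0.0, 0.1, -0.3]
gripper_width: -0.0003
gripper_force: 0.2
```

carry_out --pt "1 0 0.007 0 0" --pt "1 0 0.01 0 0" --pt "1 0 0.01 0 0"

```text
clock: 7.3
tool_pos: [0.5962, -0.014, 0.1664]
tool_rot: [-3.139, 0.117, 0.0]
ft_force: [0.4, 2.4, -0.9]
gripper_width: 0.0
gripper_force: 1.2
```

```bash
python3 -c "
from h import *
go(0,-.02,.166)"
```

```text
mach [-0.0002 -0.0149] 0.1664 force [0.2 2.5] t 7.3
shares [0.001 0.017 0.001] roll 0.003
```

carry_out --pt "1 0 0.007 0 0" --pt "1 0 0.01 0 0" --pt "1 0 0.01 0 0"

```text
clock: 7.6
tool_pos: [0.5961, -0.015, 0.1664]
tool_rot: [-3.136, 0.114, -0.0]
ft_force: [1.7, 7.3, -2.0]
gripper_width: -0.0002
gripper_force: 2.8
```

carry_out --pt "1 0 0.007 0 0" --pt "1 0 0.01 0 0" --pt "1 0 0.01 0 0"

```text
clock: 7.9
tool_pos: [0.596, -0.0155, 0.1664]
tool_rot: [-3.133, 0.111, -0.001]
ft_force: [1.3, 10.4, -3.3]
gripper_width: 0.0
gripper_force: 4.5
```

```bash
python3 -c "
from h import *
go(0,.02,.24)
w=cap('wrist');b=w['color'][100:400,120:520]
c=cap('scene');a=c['color'][180:330,200:400]
for q in ([0,.036],[0,-.036]): print(np.array(proj(w,np.r_[GC+M@q,.12]))-[120,100]+[400,0])
cv2.imwrite('pics/h.png',np.hstack([cv2.resize(a,(400,300)),b]))"
```

```text
mach [-0.0003 -0.0165] 0.1664 force [ 0.5 10.5] t 7.9
shares [ 0.002 -0.123 -0.245] roll 0.005
[512.31097625 163.85508145]
[630.74152349 164.90976462]
```

View pics/h.png

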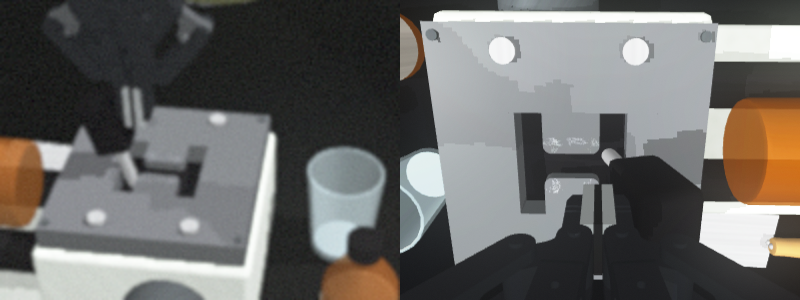

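The force has risen to 10 N, so the lever is at the cross stop and in line with the right slot. Next I'll retreat left, go up, and come round to the far side.

carry_out --pt "1 0 -0.06 0 0" --pt "1 0 -0.12 0 0" --pt "1 0 -0.12 -0.12 0" --pt "1 0 -0.12 -0.24 0" --pt "1 0 -0.12 -0.24 0"

```text
clock: 8.5
tool_pos: [0.6014, 0.0149, 0.244]
tool_rot: [3.138, -0.118, 0.014]
ft_force: [0.6, 0.4, -0.2]
gripper_width: -0.0001
gripper_force: 0.0
```

carry_out --pt "1 0.12 0 0 0" --pt "1 0.22 0 0 0" --pt "1 0.22 0.1 0 0" --pt "1 0.22 0.19 0 0" --pt "1 0.22 0.19 0 0"

```text
clock: 9.0
tool_pos: [0.6599, -0.0542, 0.2372]
tool_rot: [3.134, -0.131, -0.003]
ft_force: [0.1, -0.3, -0.2]
gripper_width: -0.0
gripper_force: 0.0
```

carry_out --pt "1 0 0 0 0"

```text
clock: 9.1
tool_pos: [0.6598, -0.0484, 0.2379]
tool_rot: [3.138, -0.122, -0.001]
ft_force: [-0.2, 0.7, -0.0]
gripper_width: 0.0001
gripper_force: 0.0
```

```bash
python3 -c "
from h import *
go(.055,-.038,.155)
c=cap('scene');a=c['color'][150:330,200:400];b=cap('top')['color'][150:270,300:420]
cv2.imwrite('pics/i.png',np.hstack([cv2.resize(a,(400,360)),cv2.resize(b,(360,360))]))"
```

```text
mach [ 0.0659 -0.0442] 0.2379 force [-0.3  0.7] t 9.1
shares [-0.036 -0.021  0.276] roll 0.001
```

View pics/i.png

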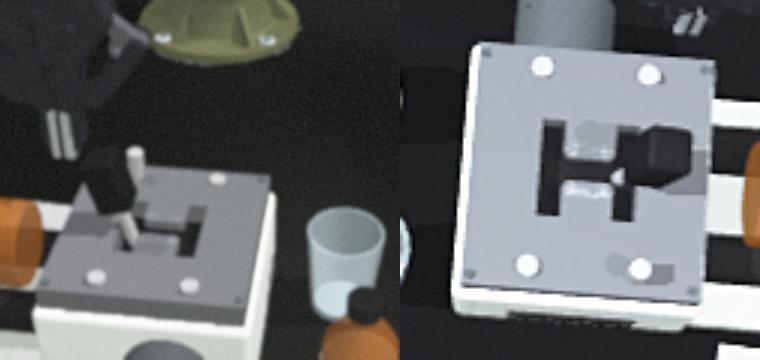

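The lever stands in neutral at the right slot, with the pin at its near end (crop pixel (640,268)). The fingers are above the far side, so I'll descend there and push toward the robot. I miscounted: that was the eleventh picture viewed, one over the limit of 10. I'll view no more and check by numbers only.

carry_out --pt "1 -0.02 -0.02 0.1 0" --pt "1 -0.02 -0.02 0.2 0" --pt "1 -0.02 -0.02 0.276 0" --pt "1 -0.02 -0.02 0.276 0" --pt "1 -0.02 -0.02 0.276 0"

```text
clock: 9.7
tool_pos: [0.6546, -0.039, 0.1562]
tool_rot: [-3.139, 0.115, -0.0]
ft_force: [-0.3, 0.0, 0.6]
gripper_width: 0.0
gripper_force: 0.0
```

carry_out --pt "1 -0.04 0 0 0" --pt "1 -0.08 0 0 0" --pt "1 -0.11 0 0 0" --pt "1 -0.14 0 0 0" --pt "1 -0.14 0 0 0"

```text
clock: 10.2
tool_pos: [0.6128, -0.0366, 0.1572]
tool_rot: [3.139, -0.117, 0.004]
ft_force: [0.3, -0.2, 0.4]
gripper_width: 0.0003
gripper_force: 0.2
```

```bash
python3 -c "
from h import *
go(-.012,-.038,.155)"
```

```text
mach [ 0.0181 -0.0361] 0.1572 force [ 0.3 -0.2] t 10.2
shares [-0.1    0.006  0.007] roll 0.003
```

carry_out --pt "1 -0.02 0 0 0" --pt "1 -0.04 0 0 0" --pt "1 -0.06 0 0 0" --pt "1 -0.08 0 0 0" --pt "1 -0.08 0 0 0"

```text
clock: 10.7
tool_pos: [0.5875, -0.035, 0.1554]
tool_rot: [3.139, -0.117, -0.002]
ft_force: [-0.1, 0.8, 1.0]
gripper_width: -0.0
gripper_force: 0.2
```

carry_out --pt "1 -0.007 0 0 0" --pt "1 -0.014 0 0 0" --pt "1 -0.014 0 0 0"

```text
clock: 11.0
tool_pos: [0.5842, -0.0348, 0.1555]
tool_rot: [3.139, -0.117, -0.001]
ft_force: [0.9, -0.2, 0.2]
gripper_width: 0.0001
gripper_force: 0.4
```

```bash
python3 -c "
from h import *
go(-.014,-.038,.155)"
```

```text
mach [-0.0105 -0.0367] 0.1555 force [ 0.9 -0.1] t 11.0
shares [-0.012  0.004  0.002] roll 0.003
```

Now small steps until the end stop shows in the force.

carry_out --pt "1 -0.007 0 0 0" --pt "1 -0.01 0 0 0" --pt "1 -0.01 0 0 0"

```text
clock: 11.3
tool_pos: [0.5816, -0.0346, 0.1557]
tool_rot: [3.139, -0.117, 0.001]
ft_force: [1.0, -0.6, -0.5]
gripper_width: 0.0001
gripper_force: 0.7
```

carry_out --pt "1 -0.007 0 0 0" --pt "1 -0.01 0 0 0" --pt "1 -0.01 0 0 0"

```text
clock: 11.6
tool_pos: [0.5805, -0.0347, 0.1563]
tool_rot: [3.139, -0.118, 0.008]
ft_force: [7.0, -0.4, -2.5]
gripper_width: -0.0005
gripper_force: 2.8
```

carry_out --pt "1 -0.007 0 0 0" --pt "1 -0.007 0 0 0" --pt "1 -0.007 0 0 0"

```text
clock: 11.9
tool_pos: [0.5799, -0.0348, 0.1567]
tool_rot: [3.139, -0.118, 0.013]
ft_force: [10.8, -1.4, -4.1]
gripper_width: 0.0002
gripper_force: 4.4
```

carry_out --pt "1 -0.012 0 0 0" --pt "1 -0.012 0 0 0" --pt "1 -0.012 0 0 0"

```text
clock: 12.2
tool_pos: [0.5791, -0.0349, 0.1576]
tool_rot: [-3.139, 0.119, -0.024]
ft_force: [17.3, -2.4, -6.0]
gripper_width: 0.0002
gripper_force: 7.3
```

carry_out --pt "1 0.06 0 0 0" --pt "1 0.14 0 0 0" --pt "1 0.14 0 -0.15 0" --pt "1 0.14 0 -0.3 0" --pt "1 0.14 0 -0.3 0"

```text
clock: 12.7
tool_pos: [0.6176, -0.0359, 0.2522]
tool_rot: [-3.139, 0.117, -0.014]
ft_force: [0.8, 0.1, -0.2]
gripper_width: -0.0002
gripper_force: 0.0
```

carry_out --pt "1 0.15 0 -0.2 0" --pt "1 0.3 0 -0.3 0" --pt "1 0.3 0 -0.3 0" --pt "1 0.3 0 -0.3 0"

```text
clock: 13.1
tool_pos: [0.7067, -0.0435, 0.3368]
tool_rot: [-3.138, 0.118, -0.004]
ft_force: [-0.3, -0.4, 0.8]
gripper_width: 0.0002
gripper_force: 0.0
```

```bash
python3 -c "
from h import *
go(0,0,.2)
s=cap('scene');t=cap('top')
cv2.imwrite('pics/s9.png',s['color']);cv2.imwrite('pics/t9.png',t['color'])
# dark knob vs expected outline; scene view
for n,c in (('scene',s),('top',t)):
  for sh in(-.26,-.2,0):
    x=.15*np.sin(sh);y=-.036;z=.02+.15*np.cos(sh)*np.cos(.25)
    print(n,sh,np.round(proj(c,np.r_[GC+M@[x,y],z]),1))
def dark(c,u,v,r,th):
  g=c['color'].max(2)[v-r:v+r,u-r:u+r]
  k,l,st,ce=cv2.connectedComponentsWithStats((g<th).astype('uint8'))
  for i in np.argsort(-st[1:,4])[:3]+1: print(st[i]+[u-r,v-r,0,0,0],ce[i]+[u-r,v-r])
for th in (45,55,65): print(th);dark(t,383,214,28,th)
g=t['color'].max(2);print(g[196:246:3,368:412:3])
"
```

```text
mach [ 0.1123 -0.0356] 0.3368 force [-0.3 -0.4] t 13.1
shares [-0.375 -0.119  0.455] roll 0.002
scene -0.26 [262.1 228.6]
scene -0.2 [260.7 230.6]
scene 0 [256.1 240. ]
top -0.26 [381.7 222.6]
top -0.2 [382.1 217.9]
top 0 [383.3 202.3]
45
[371 212  22  20 114] [378.00877193 221.64912281]
[404 193   7  15  90] [407.06666667 200.68888889]
[371 194   8  14  60] [374.95 199.85]
55
[355 194  40  38 304] [377.65789474 215.40131579]
[402 228   9  14 113] [406.15044248 235.11504425]
[404 192   7  16 103] [407.06796117 200.09708738]
65
[355 194  40  39 545] [377.19449541 215.29724771]
[402 228   9  14 114] [406.11403509 235.09649123]
[404 192   7  16 104] [407.03846154 200.04807692]
[[193 172  38  38 185 194 193 194 193 194 193 195  50  43  40]
 [226 156  43  34 193 192 192 192 194 193 193 191  39  42  39]
 [241 113  40  29 193 192 194 194 193 193 193 192  16  39  40]
 [ 57  58  54  44 201 192 194 193 193 191 193 195  18  38  41]
 [ 60  60  54  45 198 194 193 194 192 193 193 193 255 191 126]
 [212  51  55  46 201 195 193 192 193 193 193 189 240 239 238]
 [222  89  41  50 121 194 209 200 196 192 194 190 238 237 239]
 [176  38  39  46  41  56  45  35  62 189 196 202 240 239 237]
 [178 153  38  45  51  62  61  55  55 116 144 163 239 238 238]
 [179  81  45  43  62  62  56  57  53 128 148 170 238 239 238]
 [177 140  43  45  69  58  57  57  53 155 146 186 251 246 242]
 [194 197 107  18  53  59  56  55  47 153 145 137  26  22  17]
 [198 197 195 198 201 199 123  56 115 148 149 139  44  43  43]
 [199 176 179 196 190 194 197 196 199 192 194 145  44  46  48]
 [187 178 179 254 252 229 154 155 197 196 194 169  47  47  47]
 [198 175 176 246 255 204 151 147 202 195 195 181  44  44  43]
 [196 198 198 173 167 140 142 171 198 200 199 230 195  70  45]]
```

```bash
python3 -c "
from h import *
print(order.hand_in())"
```

```text
the job is handed in; nothing more can be done
None
```

The lever went from the left slot through neutral to the pin-marked near-right end, pushed to about 17 N against its stop and never gripped; I handed the job in at about 13 s with the arm clear, `hand_in()` returned no verdict, the last top view puts the knob where fully home should be, I did not re-measure the loose items, and I viewed 11 pictures, one over the limit of 10.

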